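# Latch the lathe's belt cover

## Task

The belt cover on the end of the small wood lathe's headstock is only pushed to and still stands ajar. Fasten it with the draw latch on top: throw the lever over towards the cover so that the claw hooks behind its keeper, then swing the lever back and down over centre until it lies flat and the cover is drawn right home. Leave the things lying on the bench where they are.

Things in the scene. Friction and masses are not known exactly. Their poses are not given: they have to be found in the camera images.
- lathe: Small grey bench wood lathe, 665 mm long, fixed. Origin on the bench straight below the lever's pivot; y along the spindle towards the belt cover, x to the lathe's rear, z up. Headstock: x -70 to 70, y -136 to 56 mm, flat top 195 mm up; the draw latch lies along y on it, at x = 0. Chuck, turned spindle, tool rest and tailstock are towards -y, below 205 mm. Cover: y 59 to 123 mm, as high.
- lever_pivot (a point): Centre of the lever's hinge pin (pin along the lathe's x), 26 mm above the headstock top, 221 mm above the bench; held by two ears 20 mm wide along y.
- latch_lever (a joint): Lever angle (rad). 0: shut, lying level over the headstock top, pointing to the lathe's -y; 1.57: upright; more: leaning over towards the cover (limit 2.2). Starts at 1.12 to 1.34: up, leaning back from the cover. It stays where it is left (stiff pivot, about 1 N at the handle). Below about 0.3 with the claw hooked it has passed centre and the latch's spring holds it shut.
- lever_tip (a point): End of the steel handle, on its face that is uppermost when shut and looks towards the cover when upright; 100 mm from the pivot along the handle. The handle is a bar 24 mm wide, 6 mm thick, free for pushing from 25 to 100 mm from the pivot; when shut its upper face is 6 mm lower than the pivot.
- latch_claw (a joint): Angle of the claw to the lever (rad): 2.98 when folded back against the handle (start; it leans there by its weight). Claw's slope above level = this minus the lever's angle. Its pin sits in the lever 22 mm from the lever's pivot. Freely hinged: once tipped past upright towards the cover it drops by its own weight in about 1 s.
- claw_nose (a point): Lower inner edge of the claw's down-turned nose, 34 mm wide, 94 mm from the claw's pin. The claw is a steel plate 46 mm wide, 5 mm thick on two straps, 102 mm from pin to end. It is sprung and stretches by about 3 mm as the latch is pulled shut (some 45 N in the claw, 5 N at the handle). Folded back, it stands about 22 mm beyond the handle's end.
- claw_end (a point): Point in the middle of the claw plate's outer (upper when hooked) face, 80 mm from its pin: where it can be pressed down.
- keeper (a point): Centre of the keeper's bar (along the lathe's x, 40 mm long, 9 mm thick) on top of the belt cover, 213 mm above the bench; 72 mm from the lever pivot along y when the cover is home. The nose must drop behind it, on the side away from the lever. With the lever at 1.75 or more the claw reaches over the bar even with the cover ajar.
- belt_cover (a joint): Opening angle of the belt cover (rad) on its upright rear hinge, 72 mm behind the latch: 0 is home; starts at 0.03 to 0.09 ajar (2 to 7 mm at the keeper). Light friction, about 2 N at the keeper.
- wax_tin: Round aluminium tin lying on the bench, 80 mm across, 42 mm high; origin under its centre.
- blank: Square wooden turning blank lying on the bench, 190 x 50 x 50 mm; origin under its centre.
- bowl: Turned wooden bowl on the bench, 120 mm across, 55 mm high; origin under its centre.
- callipers: Flat steel callipers lying on the bench, about 125 mm long, 8 mm thick; origin under their hinge.

How it is judged:
By the outcome, as a careful person would: the job done as asked, in the order asked, and still so for the second after the job is handed in, with the robot touching nothing.
It also fails if it takes over 56 s, if anything falls off the work surface, if the arm or the gripper's body presses on something with over 40 N, if the wrist force passes 120 N, or if a joint passes its speed limit or range.

## Robot

A 6-joint arm with a two-finger parallel gripper is mounted at the origin on the work surface. World frame = base frame: x ahead of the robot, y to its left, z up, the work surface at z = 0. Lengths are in m, angles in rad, forces in N, time in s.
With the tool pointing down it reaches from about 0.35 to 0.775 m from the base axis. Payload 5.5 kg.
Tool frame: the origin (TCP) lies at the very end of the fingers, on their centre line; the grasp point (between the pads) lies 19 mm behind it; z points along the fingers, y is the direction in which the jaws open and shut (so a half turn about z gives the same grasp; the last joint's range is limited). The gripper opens to 85 mm and grips with 20 to 120 N. Pads are 22 mm wide; open, the fingers measure 114 mm over their backs; the gripper's body (76 mm by 85 mm) begins 54 mm behind the grasp point. The pads swing forward as they close: fully open they stand 13 mm farther back than shut.
Start: joints at [1.155, 0.313, 0.046, 1.304, 0, 1.431], TCP at [0.157, 0.553, 0.231] pointing down, gripper open.
Joint ranges: [-2.76, 2.76], [-0.86, 1.69], [-1.03, 1.26], [-2.2, 2.34], [-1.47, 1.5], [-3.14, 3.14]. Speed limits (rad/s): [2.57, 2.57, 3.14, 3.14, 3.14, 3.14].

## Interface

Orientations are given as a unit quaternion [w, x, y, z].
In Python, from workcell import get_state, read_camera, hand_in, find_in, silhouettes gives the robot as it stands. The module is installed in compiled form; this text tells all that it offers.
- The arm moves only by the tool send_rows, never from a script. Its argument "deltas" is a list that holds one entry, the list of rows, each a list of 6 numbers: the shift along the world's x, y, z in cm, then the turn, a rotation vector about the world's x, y, z in degrees. In form: [[[dx, dy, dz, wx, wy, wz], ...]]. A call has 1 to 12 rows; each row is the pose to reach, as a shift and turn from the pose commanded when the call began; what a row does not reach only later rows make up. A row lasts 1/10 s, in which the tool goes at most 50 mm and 8.59 degrees, less where a joint would pass 70% of its speed; a pose out of reach is approached as far as the arm can. A call with a gripper value outside its range is refused whole. "jaw" is the opening, from -1 (shut) to 1 (fully open), so that 0 is half open, set as the call begins (left out, the last holds). The fingers move at their own pace and stop on an object; "force" is the grip in N (left out, the last holds). Time passes only in rows, so rows that repeat a pose let the fingers close. It gives the time, the measured TCP pose, the force and the opening at its end, in the units of the state.
- get_state(): the state, without advancing time (a new reading comes with each control period).
- read_camera(name): name is "scene" or "side" or "wrist"; returns a dict with "img" (400x640x3 uint8, red, green, blue), "z_map" (400x640 float32, m along the optical axis (not along the pixel's ray), 0 where there is no reading), "vfov" (degrees; the focal length in pixels is half the picture's height over the tangent of half this angle, whatever the lens; pixels are square), "cx", "cy" (the principal point, pixels), "k1" (the pictures are not rectified: a ray, as slopes to the right and down, at radius r is drawn at 1 + k1 r^2 times it, then the intrinsics apply), "R" (3x3) and "t" (3): a world point X has camera coordinates R X + t; the wrist camera has in their place "hand_eye" (4x4, takes a point from camera to tool coordinates, whose origin is the TCP and whose axes are the flange's). Camera axes: x right, y down, z forward; pixel columns grow to the right and rows downward; lengths in m; the calibration is good to about 2 mm. A picture is of the moment at which its call begins: read the wrist's pose just before it.
- hand_in(): hands the job in, once; it reports no verdict.
Trained networks look in a picture, given as the dict that the camera call returned (one of the last four; its "shot" number tells which), for a name from the list of things; names that differ only in an ending like _2 or _b are one class to them, and where a whole thing is asked for, a point or a joint stands for the part that bears it (a point fixed in the world has none). Each returns a list of dicts, best first, with "conf" (0 to 1); they miss things now and then, are a little off and sometimes report something else, mostly with a low value. They report only what shows in the picture. A call takes as long as a camera call.
- find_in(picture, thing): "box" ([centre column, centre row, width, height] in pixels, round what is visible of it).
- silhouettes(picture, thing): "mask" (400x640 bool, what is visible of it) and "box" ([centre column, centre row, width, height] in pixels, round what is visible of it).
The state is a dict: "clock": time; "joint_pos": joint angles; "qvel": joint speeds; "tau": joint torques, N m; "tcp_pos": TCP position; "orientation": TCP orientation; "wrist_force": force on the tool from outside, world axes, zero at the start; "ft_torque": the same for the moment, N m; "finger_gap": finger opening in m.
Only numpy, scipy, OpenCV 4.12 (cv2) and the standard library are available. Lean on these libraries where they do the work, as an engineer would, in place of code of your own. Each camera call takes 0.05 s, during which the arm holds its last target.

## Working session

There is one attempt and no reset: what is moved stays moved. The work goes in short steps, Python scripts to look and compute and a tool call to move; the robot and the scene stay as the last step left them, time stands still between calls to the robot, and variables do not carry over. Pictures are saved under pics/ and viewed, and the job is handed in when it is done.

Besides the shell and the picture viewer there is one more tool, called after "Emit:" by a JSON object that holds its "fn" and its "kwargs". send_rows: Moves the arm, as the interface text tells. Its arguments: {"type":"object","properties":{"deltas":{"type":"array","items":{"type":"array","items":{"type":"array","items":{"type":"number"}}}},"jaw":{"type":"number"},"force":{"type":"number"}},"required":["deltas"]}

```bash
mkdir -p pics; cat > h.py <<'E'
import numpy as np, cv2
from workcell import get_state, read_camera, hand_in, find_in, silhouettes
def f(p): return 200/np.tan(np.radians(p['vfov'])/2)
def save(p,n,boxes=()):
    im=cv2.cvtColor(p['img'],cv2.COLOR_RGB2BGR).copy()
    cv2.imwrite('pics/'+n+'.png',im)
def camRT(p,st=None):
    if 'R' in p: return np.array(p['R']),np.array(p['t'])
    from scipy.spatial.transform import Rotation as Ro
    q=st['orientation']; Rw=Ro.from_quat([q[1],q[2],q[3],q[0]]).as_matrix()
    H=np.array(p['hand_eye']); A=Rw@H[:3,:3]; b=Rw@H[:3,3]+np.array(st['tcp_pos'])
    return A.T,-A.T@b
def pts(p,uv,z=None,st=None):
    uv=np.atleast_2d(np.array(uv,float)); F=f(p)
    if z is None: z=p['z_map'][uv[:,1].astype(int),uv[:,0].astype(int)]
    d=np.c_[(uv[:,0]-p['cx'])/F,(uv[:,1]-p['cy'])/F]
    s=d.copy()
    for _ in range(10): s=d/(1+p['k1']*(s**2).sum(1,keepdims=True))
    X=np.c_[s,np.ones(len(s))]*np.asarray(z).reshape(-1,1)
    R,t=camRT(p,st)
    return (X-t)@R
def proj(p,X,st=None):
    R,t=camRT(p,st); c=np.atleast_2d(X)@R.T+t
    s=c[:,:2]/c[:,2:]; s=s*(1+p['k1']*(s**2).sum(1,keepdims=True))
    return s*f(p)+[p['cx'],p['cy']]
E
python3 - <<'E'
from h import *
print(get_state())
for n in ['scene','side','wrist']:
    st=get_state(); p=read_camera(n); save(p,n+'0')
    print(n,p['vfov'],p['cx'],p['cy'],p['k1'])
    if 'R' in p: print(-np.array(p['R']).T@p['t'])
    for th in ['lathe','latch_lever','latch_claw','lever_tip','lever_pivot','claw_nose','claw_end','keeper','belt_cover','wax_tin','blank','bowl','callipers']:
        try:
            r=find_in(p,th)
            for a in r[:2]:
                c=np.clip(a['box'][:2],0,[639,399]); print(' ',th,round(a['conf'],2),np.round(a['box']),np.round(pts(p,c,st=st)[0],3))
        except Exception as e: print(th,e)
E
```

```text
{'clock': 0.0, 'joint_pos': array([1.15540055e+00, 3.14027407e-01, 4.49810767e-02, 1.30362186e+00,
       1.62685904e-05, 1.43121709e+00]), 'qvel': array([-0.00018828, -0.00132662, -0.00146147, -0.00059083,  0.00052576,
       -0.000155  ]), 'tau': array([-7.53712084e-04, -4.80629647e+01,  2.98531222e+01,  1.95909088e-02,
       -2.37329932e-04,  1.15099857e-05]), 'tcp_pos': array([0.15637287, 0.55278932, 0.23039438]), 'orientation': array([-2.64212357e-04,  1.37471497e-01,  9.90505281e-01, -8.97900866e-04]), 'wrist_force': array([-0.29032512,  0.07248981, -0.17587015]), 'ft_torque': array([-0.00163792,  0.04494455, -0.01588295]), 'finger_gap': 0.08561151752232088}
scene 43.724877535334706 318.3907726479655 203.34161958314775 -0.0018753450341189666
[ 0.49016794 -0.85020164  1.09435932]
  lathe 0.56 [348. 292. 118. 217.] [ 0.556 -0.251  0.173]
  lathe 0.53 [336. 199.  21.  36.] [ 0.532 -0.103  0.309]
  latch_lever 0.76 [334. 200.  23.  41.] [ 0.528 -0.102  0.305]
  latch_claw 0.63 [335. 199.  24.  33.] [ 0.531 -0.103  0.309]
  lever_tip 0.67 [336. 198.  23.  36.] [ 0.533 -0.106  0.316
[... 1185 characters left out ...]
94.] [ 0.54  -0.318  0.145]
  claw_end 0.67 [369. 187.  20.  31.] [ 0.523 -0.097  0.319]
  keeper 0.4 [370. 185.  13.  23.] [ 0.524 -0.099  0.328]
  keeper 0.17 [406. 327.  82.  53.] [ 0.399 -0.333  0.051]
  belt_cover 0.98 [330. 208.  42.  61.] [ 0.489 -0.006  0.188]
  wax_tin 0.57 [340. 293.  33.  35.] [ 0.37  -0.139  0.04 ]
  blank 0.81 [406. 328.  82.  50.] [ 0.399 -0.334  0.047]
  blank 0.7 [342. 292.  28.  32.] [ 0.372 -0.144  0.046]
  bowl 0.61 [292. 198.  34.  36.] [0.546 0.197 0.007]
  callipers 0.95 [293. 263.  44.  28.] [ 0.375  0.04  -0.004]
wrist 61.14496569272381 322.35514447963294 190.62447537084944 0.01538633003346659
  callipers 0.41 [  6. 375.  11.   8.] [0.329 0.061 0.005]
```

```bash
python3 - <<'E'
from h import *
p=read_camera('scene'); q=read_camera('side')
a=cv2.cvtColor(p['img'],cv2.COLOR_RGB2BGR)[150:320,240:440]
b=cv2.cvtColor(q['img'],cv2.COLOR_RGB2BGR)[130:300,270:470]
cv2.imwrite('pics/crop1.png',cv2.resize(a,(800,680),interpolation=cv2.INTER_CUBIC)[:600])
cv2.imwrite('pics/crop2.png',cv2.resize(b,(800,680),interpolation=cv2.INTER_CUBIC)[:600])
E
```

```text
(no output)
```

View pics/side0.png

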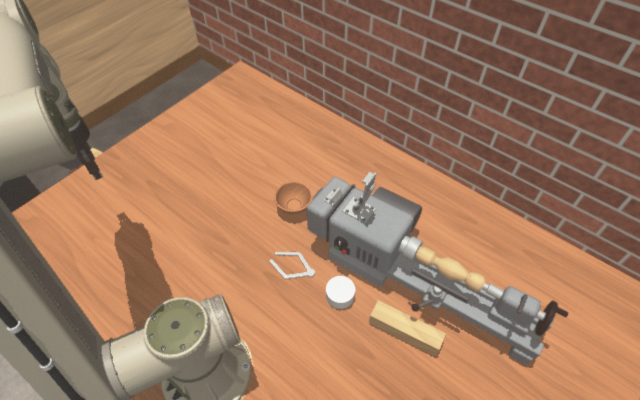

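View pics/crop1.png

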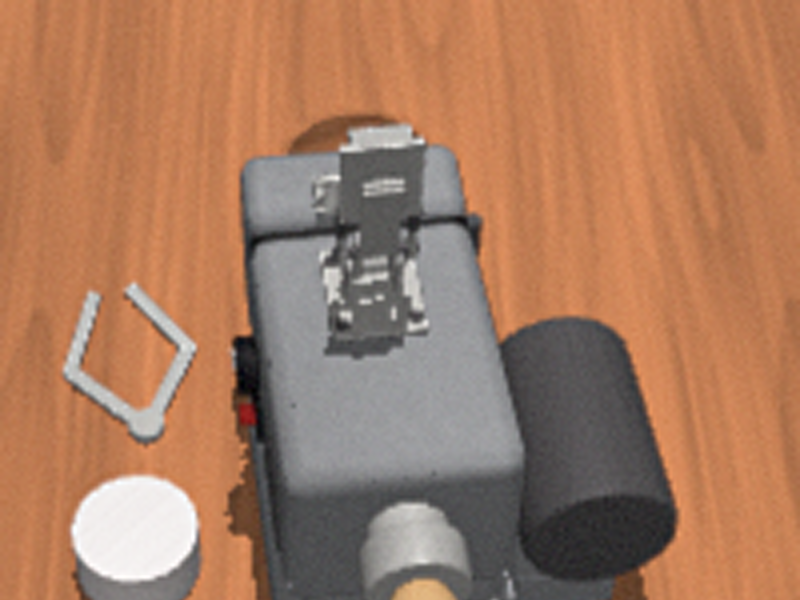

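View pics/crop2.png

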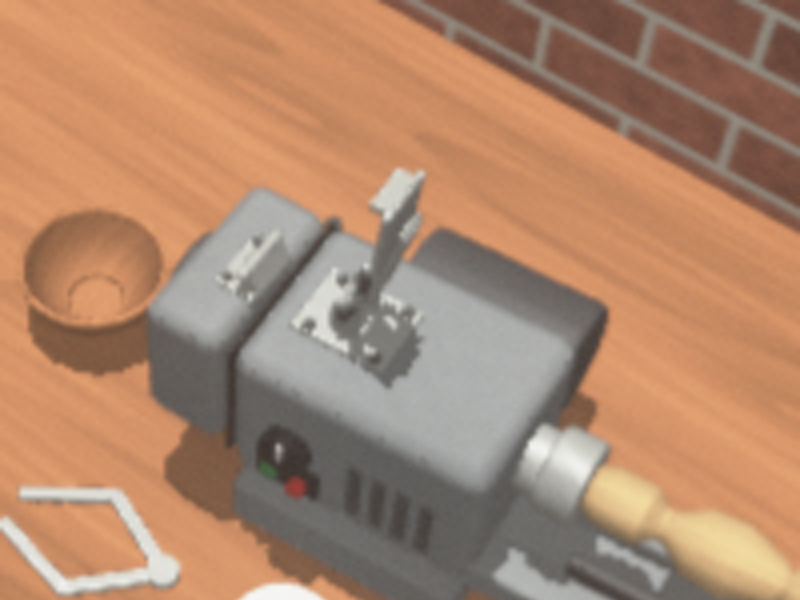

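```bash
cat > fit.py <<'E'
from h import *
def cloud(names=('scene','side')):
    out=[]
    for n in names:
        p=read_camera(n); v,u=np.mgrid[0:400,0:640]; m=p['z_map']>0
        out.append(pts(p,np.c_[u[m],v[m]]))
    return out
def local(X,o,th):
    c,s=np.cos(th),np.sin(th); ex=np.array([c,s]); ey=np.array([-s,c]); d=X[:,:2]-o
    return np.c_[d@ex,d@ey,X[:,2]]
E
python3 - <<'E'
from fit import *
for X in cloud():
    m=(X[:,0]>.35)&(X[:,0]<.7)&(X[:,1]>-.35)&(X[:,1]<.1)&(abs(X[:,2]-.195)<.006)
    T=X[m]; print(len(T),np.median(T[:,2]))
    r=cv2.minAreaRect((T[:,:2]*1000).astype(np.float32)); print(r)
    # robust edges
    for th in np.radians(np.arange(-20,21,2.)):
        L=local(T,np.array([.53,-.1]),th)
        w=np.percentile(L,[1,99],axis=0); print(round(np.degrees(th)),np.round(w[:,:2]*1000).tolist())
E
```

```text
3742 0.19454022967285145
((529.6853637695312, -76.02543640136719), (136.47723388671875, 260.40496826171875), 6.186069965362549)
-20 [[-108.0, -110.0], [94.0, 141.0]]
-18 [[-105.0, -110.0], [92.0, 141.0]]
-16 [[-101.0, -109.0], [90.0, 141.0]]
-14 [[-98.0, -109.0], [88.0, 141.0]]
-12 [[-94.0, -108.0], [85.0, 141.0]]
-10 [[-90.0, -108.0], [83.0, 141.0]]
-8 [[-87.0, -107.0], [81.0, 141.0]]
-6 [[-83.0, -106.0], [78.0, 141.0]]
-4 [[-79.0, -106.0], [76.0, 142.0]]
-2 [[-75.0, -105.0], [74.0, 142.0]]
0 [[-72.0, -104.0], [72.0, 143.0]]
2 [[-68.0, -104.0], [70.0, 144.0]]
4 [[-65.0, -103.0], [68.0, 145.0]]
6 [[-63.0, -103.0], [67.0, 145.0]]
8 [[-63.0, -103.0], [68.0, 145.0]]
10 [[-65.0, -103.0], [71.0, 146.0]]
12 [[-67.0, -104.0], [75.0, 147.0]]
14 [[-70.0, -105.0], [79.0, 148.0]]
16 [[-72.0, -106.0], [83.0, 148.0]]
18 [[-74.0, -107.0], [86.0, 148.0]]
20 [[-77.0, -108.0], [90.0, 148.0]]
3415 0.19527198148172456
((528.2669677734375, -74.82037353515625), (139.18899536132812, 257.8880615234375), 5.562868118286133)
-20 [[-111.0, -107.0], [90.0, 147.0]]
-18 [[-108.0, -107.0], [88.0, 148.0]]
-16 [[-104.0, -106.0], [86.0, 149.0]]
-14 [[-100.0, -106.0], [84.0, 149.0]]
-12 [[-96.0, -105.0], [82.0, 150.0]]
-10 [[-93.0, -105.0], [80.0, 150.0]]
-8 [[-89.0, -104.0], [78.0, 149.0]]
-6 [[-85.0, -104.0], [75.0, 149.0]]
-4 [[-81.0, -103.0], [73.0, 149.0]]
-2 [[-77.0, -102.0], [71.0, 148.0]]
0 [[-73.0, -102.0], [69.0, 149.0]]
2 [[-70.0, -101.0], [68.0, 149.0]]
4 [[-66.0, -101.0], [66.0, 149.0]]
6 [[-64.0, -101.0], [67.0, 149.0]]
8 [[-64.0, -100.0], [68.0, 149.0]]
10 [[-66.0, -101.0], [71.0, 150.0]]
12 [[-68.0, -101.0], [74.0, 150.0]]
14 [[-70.0, -102.0], [78.0, 151.0]]
16 [[-72.0, -102.0], [81.0, 151.0]]
18 [[-74.0, -103.0], [85.0, 152.0]]
20 [[-77.0, -104.0], [88.0, 152.0]]
```

```bash
python3 - <<'E'
from fit import *
o=np.array([.5283,-.069]);th=np.radians(5.9)
for X in cloud():
    L=local(X,o,th)*1000
    m=(abs(L[:,0])<40)&(L[:,1]>-80)&(L[:,1]<110)&(L[:,2]>203)&(L[:,2]<380)
    for z in range(203,360,8):
        s=L[m&(L[:,2]>=z)&(L[:,2]<z+8)]
        if len(s): print(z,len(s),np.round(np.percentile(s[:,0],[3,50,97])),np.round(np.percentile(s[:,1],[3,25,50,75,97])))
    print()
    # cover gap: top points vs x
    t=L[(abs(L[:,2]-195)<5)]
    for x in range(-60,61,30):
        s=t[abs(t[:,0]-x)<12][:,1]; print(x,np.round([s.max(), s.min()]), np.histogram(s,bins=np.arange(44,72,3))[0])
E
```

```text
203 29 [-20. -14.  24.] [-25. -12.  -1.  66.  68.]
211 31 [-24. -15.  16.] [-13.  -7.  68.  72.  73.]
219 42 [-16.  -2.  16.] [-14. -12.  -9.  -7.  -5.]
227 13 [-13.   8.  16.] [-16. -15. -13.  -9.  -7.]
235 33 [-24.  -6.  25.] [-18. -17. -16. -13.  -4.]
243 33 [-22.  -2.  22.] [-21. -20. -18. -14. -10.]
251 29 [-20.   0.  21.] [-23. -22. -20. -18.  -9.]
259 28 [-22.  -0.  22.] [-26. -25. -23. -19. -17.]
267 29 [-22.  -1.  23.] [-28. -26. -25. -20. -17.]
275 40 [-23.  -0.  25.] [-29. -28. -26. -22. -15.]
283 35 [-21.   0.  22.] [-31. -30. -28. -24. -22.]
291 45 [-21.  -2.  21.] [-33. -31. -26. -24. -23.]
299 38 [-19.  -4.  23.] [-35. -34. -31. -26. -24.]
307 56 [-21.  -3.  21.] [-37. -35. -31. -26. -25.]
315 79 [-21.   2.  22.] [-37. -32. -28. -27. -25.]
323 49 [-20.   0.  22.] [-30. -28. -27. -26. -25.]
331 57 [-21.  -0.  20.] [-30. -29. -28. -27. -18.]
339 103 [-19.  -0.  19.] [-30. -27. -23. -18. -13.]
347 1 [6. 6. 6.] [-30. -30. -30. -30. -30.]

-60 [ 121. -137.] [3 7 4 1 0 0 4 4 8]
-30 [ 121. -136.] [6 5 3 3 0 5 9 6 8]
0 [ 118. -136.] [2 1 2 0 0 0 0 1 0]
30 [  66. -135.] [2 2 1 
[... 466 characters left out ...]
17.   1.] [-26. -23. -19. -15. -12.]
275 15 [-24. -20.  -6.] [-27. -24. -22. -18. -15.]
283 14 [-22. -17.  -0.] [-28. -26. -22. -18. -14.]
291 15 [-22. -10.   4.] [-31. -27. -25. -24. -20.]
299 18 [-22. -12.   2.] [-34. -31. -25. -24. -21.]
307 29 [-21.  -4.  18.] [-35. -33. -25. -25. -22.]
315 35 [-22.  -2.  18.] [-35. -33. -30. -26. -24.]
323 16 [-22.  -8.  20.] [-27. -26. -26. -26. -23.]
331 18 [-21.  -5.  23.] [-28. -27. -27. -25. -13.]
339 93 [-20.  -1.  19.] [-28. -25. -21. -16. -12.]

-60 [ 123. -452.] [3 4 2 4 0 0 1 7 6]
-30 [ 123. -456.] [ 6  8  3  4  0  1  2 10  8]
0 [ 121. -521.] [7 7 4 4 1 1 6 0 0]
30 [ 121. -519.] [ 8  7  3  3  3  2 10  5  4]
60 [ 120. -133.] [4 2 2 4 2 1 5 6 5]
```

Emit:
{"fn": "send_rows", "kwargs": {"deltas": [[[0, 0, 4, 0, 0, 0], [0, 0, 8, 0, 0, 0], [0, 0, 12, 0, 0, 0], [0, 0, 16, 0, 0, 0], [2, -4, 19, 0, 0, 2], [4, -8, 19, 0, 0, 4], [6, -12, 19, 0, 0, 6], [8, -16, 19, 0, 0, 8], [10, -20, 19, 0, 0, 10], [12, -24, 19, 0, 0, 12], [14, -28, 19, 0, 0, 14], [16, -32, 19, 0, 0, 16]]], "jaw": -1}}

```text
clock: 3.6
tcp_pos: [0.3169, 0.2317, 0.4216]
orientation: [0.0, -0.003, 1.0, 0.0]
wrist_force: [1.9, 0.3, -0.5]
finger_gap: -0.0001
```

Emit:
{"fn": "send_rows", "kwargs": {"deltas": [[[2, -3.8, 0, 0, 0, 0.5], [4, -7.6, 0, 0, 0, 1], [6, -11.4, 0, 0, 0, 2], [8, -15.2, 0, 0, 0, 3], [10, -19, 0, 0, 0, 4], [12, -22.8, 0, 0, 0, 5], [14, -26.6, 0, 0, 0, 6], [16, -30.4, 0, 0, 0, 6], [18, -34.2, 0, 0, 0, 6], [20, -38, 0, 0, 0, 6], [22.4, -42.1, 0, 0, 0, 6], [22.4, -42.1, 0, 0, 0, 6]]]}}

```text
clock: 4.8
tcp_pos: [0.543, -0.1928, 0.4172]
orientation: [-0.002, -0.052, 0.999, 0.001]
wrist_force: [0.0, 0.4, -0.5]
finger_gap: -0.0001
```

```bash
cat > look.py <<'E'
import sys
from fit import *
n=sys.argv[1]
s=get_state(); print(s['clock'],s['tcp_pos'].round(4),s['wrist_force'].round(1))
o=np.array([.5283,-.069]);th=np.radians(5.9)
print('tcp local',(local(s['tcp_pos'][None],o,th)*1000).round(1))
ims=[]
for c in ('scene','side'):
    p=read_camera(c)
    q=proj(p,[o[0],o[1],.25])[0]
    u,v=q.astype(int); u=np.clip(u,60,580); v=np.clip(v,60,340)
    im=cv2.cvtColor(p['img'],cv2.COLOR_RGB2BGR)[v-60:v+60,u-60:u+60]; ims.append(cv2.resize(im,(400,400),interpolation=cv2.INTER_CUBIC))
cv2.imwrite(f'pics/{n}.png',np.hstack(ims))
E
python3 look.py l1
```

```text
4.8 [ 0.543  -0.1928  0.4172] [ 0.   0.4 -0.5]
tcp local [[   1.9 -124.7  417.2]]
```

View pics/l1.png

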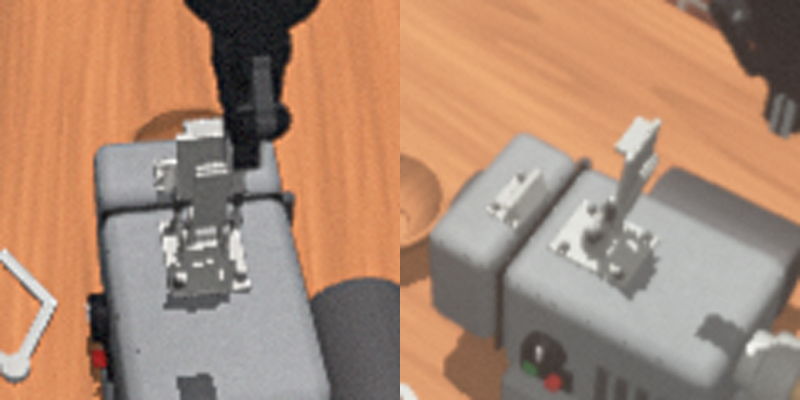

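Emit:
{"fn": "send_rows", "kwargs": {"deltas": [[[0, 0, -4, 0, 0, 0], [0, 0, -8, 0, 0, 0], [-0.2, 0, -12.7, 0, 0, 0], [-0.2, 0, -12.7, 0, 0, 0], [-0.5, 2.5, -12.7, 0, 0, 0], [-0.7, 5, -12.7, 0, 0, 0], [-0.9, 6.5, -12.7, 0, 0, 0], [-1, 7, -12.7, 0, 0, 0], [-1, 7.5, -12.7, 0, 0, 0], [-1.1, 8.2, -12.7, 0, 0, 0], [-1.1, 8.9, -12.7, 0, 0, 0], [-1.2, 9.4, -12.7, 0, 0, 0]]]}}

```text
clock: 6.1
tcp_pos: [0.5309, -0.0949, 0.2996]
orientation: [0.004, -0.054, 0.999, -0.002]
wrist_force: [-0.2, -0.9, 12.3]
finger_gap: 0.0
```

```bash
python3 look.py l2
```

```text
6.1 [ 0.5309 -0.0949  0.2996] [-0.2 -0.9 12.3]
tcp local [[-1.000e-01 -2.610e+01  2.996e+02]]
```

View pics/l2.png

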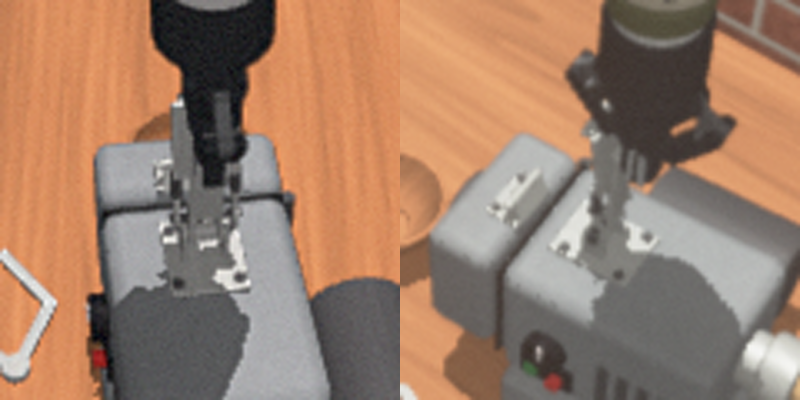

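Emit:
{"fn": "send_rows", "kwargs": {"deltas": [[[0.2, -2, 0.8, 0, 0, 0], [0.5, -5, 2, 0, 0, -8], [0.7, -7, 2, 0, 0, -16], [0.7, -7, 2, 0, 0, -24], [0.7, -7, 2, 0, 0, -32], [0.7, -7, 2, 0, 0, -40], [0.7, -7, 2, 0, 0, -48], [0.7, -7, 2, 0, 0, -56], [0.7, -7, 2, 0, 0, -64], [0.7, -7, 2, 0, 0, -72], [0.7, -7, 2, 0, 0, -81], [0.7, -7, 2, 0, 0, -90]]]}}

```text
clock: 7.4
tcp_pos: [0.5363, -0.1643, 0.3162]
orientation: [0.001, 0.665, 0.747, 0.0]
wrist_force: [0.2, 0.1, -0.2]
finger_gap: 0.0003
```

```bash
python3 look.py l3
```

```text
7.4 [ 0.5363 -0.1643  0.3162] [ 0.2  0.1 -0.2]
tcp local [[ -1.8 -95.6 316.2]]
```

View pics/l3.png

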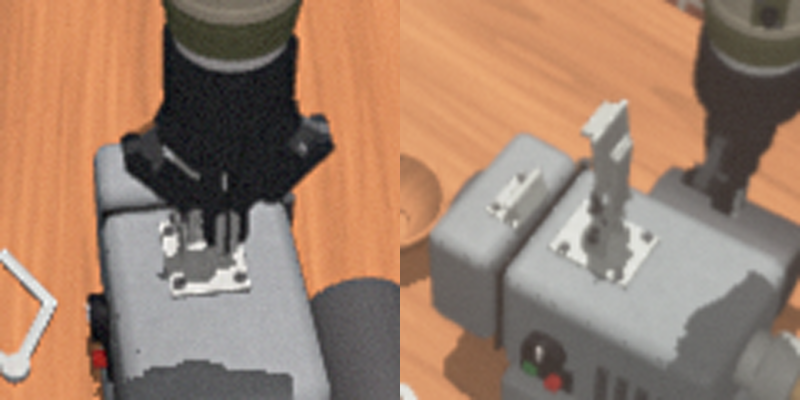

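Emit:
{"fn": "send_rows", "kwargs": {"deltas": [[[0.2, 0, -0.8, 0, 0, 0], [0, 2, -0.8, 0, 0, 0], [-0.2, 4, -0.8, 0, 0, 0], [-0.3, 5.5, -0.8, 0, 0, 0], [-0.4, 6.2, -0.8, 0, 0, 0], [-0.4, 6.8, -0.8, 0, 0, 0], [-0.5, 7.4, -0.8, 0, 0, 0], [-0.6, 8, -0.8, 0, 0, 0], [-0.6, 8.6, -0.8, 0, 0, 0], [-0.7, 9.2, -0.8, 0, 0, 0], [-0.8, 9.6, -0.8, 0, 0, 0], [-0.8, 9.6, -0.8, 0, 0, 0]]]}}

```text
clock: 8.7
tcp_pos: [0.5274, -0.067, 0.3063]
orientation: [-0.0, 0.662, 0.749, 0.0]
wrist_force: [0.3, -0.1, 0.5]
finger_gap: 0.0001
```

```bash
python3 look.py l4
```

```text
8.7 [ 0.5274 -0.067   0.3063] [ 0.3 -0.1  0.5]
tcp local [[ -0.7   2.1 306.3]]
```

View pics/l4.png

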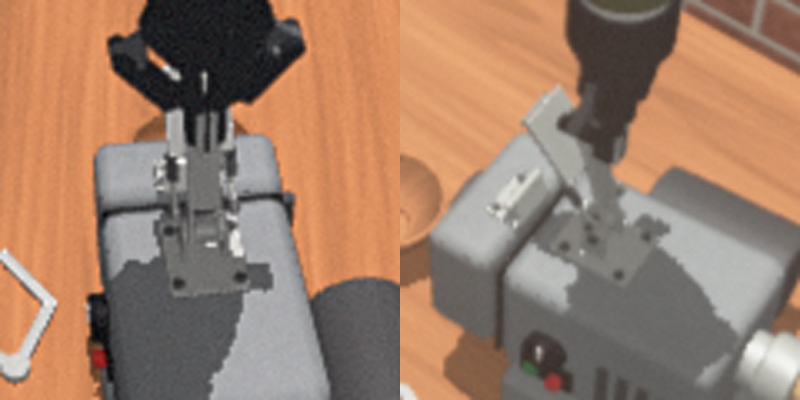

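Lever is over towards the cover and the claw is mid-fall (side view about 555,130). Push a touch more and wait.

Emit:
{"fn": "send_rows", "kwargs": {"deltas": [[[0, 0.2, 0, 0, 0, 0], [0, 0.2, 0, 0, 0, 0], [0, 0.2, 0, 0, 0, 0], [0, 0.2, 0, 0, 0, 0], [0, 0.2, 0, 0, 0, 0], [0, 0.2, 0, 0, 0, 0], [0, 0.2, 0, 0, 0, 0], [0, 0.2, 0, 0, 0, 0], [0, 0.2, 0, 0, 0, 0], [0, 0.2, 0, 0, 0, 0]]]}}

```text
clock: 9.8
tcp_pos: [0.5276, -0.0657, 0.3063]
orientation: [0.0, 0.663, 0.749, 0.0]
wrist_force: [-1.2, 0.1, 0.3]
finger_gap: -0.0005
```

```bash
python3 look.py l5
```

```text
9.8 [ 0.5276 -0.0657  0.3063] [-1.2  0.1  0.3]
tcp local [[-3.000e-01  3.300e+00  3.063e+02]]
```

View pics/l5.png

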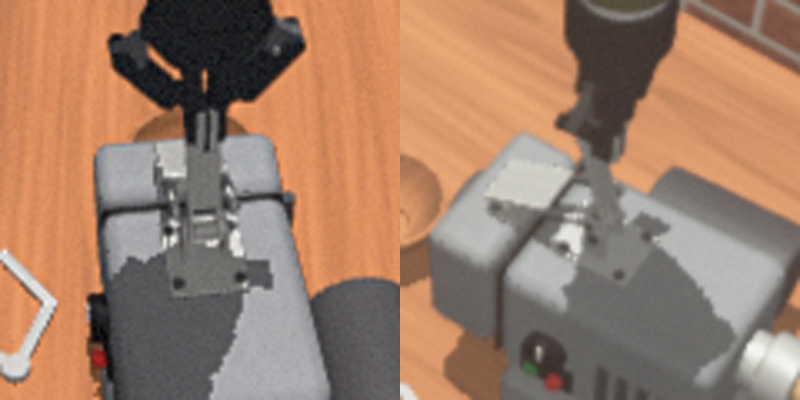

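Emit:
{"fn": "send_rows", "kwargs": {"deltas": [[[0.2, -2, 0, 0, 0, 0], [0.4, -4, 1, 0, 0, 0], [0.6, -6, 4, 0, 0, 0], [0.8, -8, 8, 0, 0, 0], [0.8, -8, 10, 0, 0, 0], [0.8, -8, 10, 0, 0, 0]]]}}

```text
clock: 10.5
tcp_pos: [0.5365, -0.1468, 0.4094]
orientation: [0.003, 0.663, 0.749, 0.001]
wrist_force: [0.8, -0.4, 0.4]
finger_gap: -0.0002
```

```bash
python3 look.py l6; cat > prof.py <<'E'
from fit import *
o=np.array([.5283,-.069]);th=np.radians(5.9)
for X in cloud():
    L=local(X,o,th)*1000
    m=(abs(L[:,0])<26)&(L[:,1]>-110)&(L[:,1]<125)&(L[:,2]>200)&(L[:,2]<335)
    for y in range(-110,125,6):
        s=L[m&(L[:,1]>=y)&(L[:,1]<y+6)]
        if len(s): print(y,len(s),np.round(np.percentile(s[:,0],[3,97])),np.round(np.percentile(s[:,2],[3,50,97])))
    print()
E
python3 prof.py
```

```text
10.5 [ 0.5365 -0.1468  0.4094] [ 0.8 -0.4  0.4]
tcp local [[ 2.000e-01 -7.820e+01  4.094e+02]]
-44 7 [-12.  14.] [200. 201. 203.]
-38 11 [-22.  25.] [200. 201. 204.]
-32 18 [-22.  24.] [200. 201. 203.]
-26 12 [-22.  23.] [200. 201. 202.]
-20 9 [-24.  19.] [200. 200. 205.]
-14 63 [-14.  17.] [200. 220. 238.]
-8 152 [-21.  21.] [202. 243. 261.]
-2 132 [-18.  24.] [202. 265. 286.]
4 90 [-19.  19.] [201. 290. 306.]
10 73 [-21.  18.] [237. 308. 320.]
16 30 [-23.  23.] [201. 311. 322.]
22 20 [-25.  24.] [200. 237. 274.]
28 8 [-20.  24.] [235. 237. 238.]
34 8 [-23.  14.] [232. 236. 239.]
40 19 [-21.  22.] [231. 235. 237.]
46 6 [-21.  22.] [232. 232. 233.]
52 13 [-23.  22.] [227. 231. 232.]
58 14 [-22.  -5.] [202. 227. 229.]
64 15 [-21.  11.] [201. 225. 228.]
70 11 [-23.  -8.] [213. 224. 225.]
76 9 [-23.  -3.] [219. 221. 222.]
82 9 [-22.  -3.] [217. 219. 219.]
88 9 [-21.  -2.] [214. 215. 218.]
94 8 [-23.  -1.] [211. 213. 215.]

-110 1 [15. 15.] [200. 200. 200.]
-104 1 [-3. -3.] [201. 201. 201.]
-80 1 [-7. -7.] [200. 200. 200.]
-62 1 [5. 5.] [200. 200. 200.]
-38 11 [-24.  21.] [200. 201. 203.]
-32 25 [-25.  23.] [200. 202. 205.]
-26 16 [-22.  19.] [200. 201. 203.]
-20 16 [-22.  20.] [200. 201. 204.]
-14 42 [-23.  23.] [200. 210. 236.]
-8 92 [-21.  22.] [201. 239. 260.]
-2 85 [-24.  21.] [201. 251. 277.]
4 70 [-20.  11.] [204. 281. 300.]
10 62 [-21.  11.] [202. 305. 320.]
16 44 [-22.  12.] [201. 317. 323.]
22 29 [-23.  19.] [200. 237. 323.]
28 21 [-25.  24.] [200. 234. 240.]
34 11 [-23.  20.] [232. 236. 238.]
40 40 [-23.  21.] [231. 236. 239.]
46 29 [-22.  21.] [231. 234. 236.]
52 28 [-23.  20.] [228. 231. 234.]
58 29 [-23.  20.] [202. 229. 233.]
64 42 [-21.  22.] [201. 226. 228.]
70 32 [-24.  20.] [201. 224. 228.]
76 29 [-22.  19.] [203. 221. 226.]
82 34 [-22.  21.] [202. 219. 223.]
88 27 [-22.  18.] [203. 217. 219.]
94 20 [-23.  17.] [212. 214. 217.]
106 2 [ 6. 25.] [201. 201. 201.]
```

View pics/l6.png

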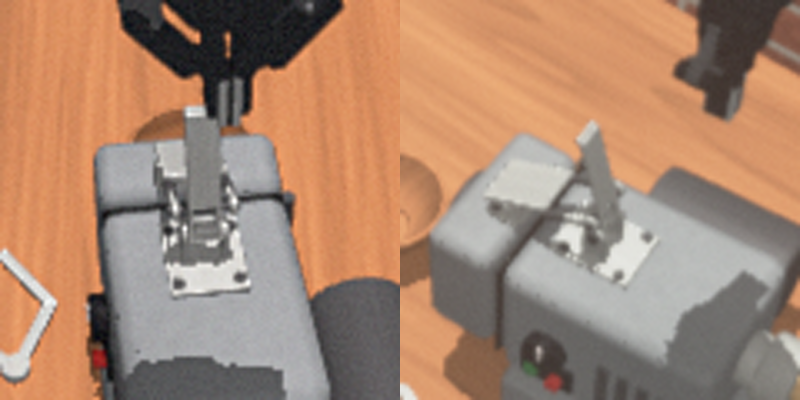

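Emit:
{"fn": "send_rows", "kwargs": {"deltas": [[[-0.4, 4, 0.5, 0, 0, 0], [-0.8, 8, 0.5, 0, 0, 0], [-1.2, 12, 0.5, 0, 0, 0], [-1.4, 13.7, 0, 0, 0, 0], [-1.4, 13.7, 0, 0, 0, 0], [-1.4, 13.7, -4, 0, 0, 0], [-1.4, 13.7, -8, 0, 0, 0], [-1.4, 13.7, -11, 0, 0, 0], [-1.4, 13.7, -11, 0, 0, 0]]]}}

```text
clock: 11.6
tcp_pos: [0.5185, -0.0088, 0.291]
orientation: [-0.004, 0.663, 0.749, -0.003]
wrist_force: [0.6, 0.4, -0.1]
finger_gap: -0.0002
```

```bash
python3 look.py l7
```

```text
11.6 [ 0.5185 -0.0088  0.291 ] [ 0.6  0.4 -0.1]
tcp local [[ -3.6  60.9 291. ]]
```

View pics/l7.png

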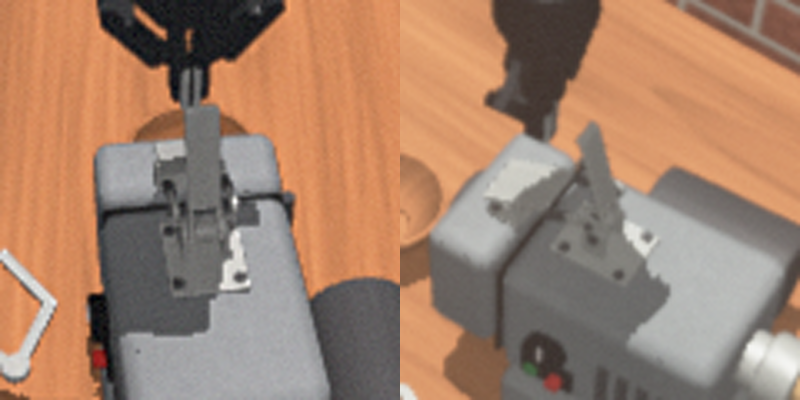

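Emit:
{"fn": "send_rows", "kwargs": {"deltas": [[[0.5, -2, 0.7, 0, 0, 0], [0.6, -3, 0.7, 0, 0, 0], [0.7, -3.6, 0.7, 0, 0, 0], [0.8, -4.2, 0.7, 0, 0, 0], [0.8, -4.8, 0.7, 0, 0, 0], [0.9, -5.4, 0.7, 0, 0, 0], [0.9, -6, 0.7, 0, 0, 0], [1.0, -6.6, 0.6, 0, 0, 0], [1.0, -6.9, 0.6, 0, 0, 0], [1.0, -6.9, 0.6, 0, 0, 0]]]}}

```text
clock: 12.7
tcp_pos: [0.5315, -0.0783, 0.302]
orientation: [-0.0, 0.663, 0.749, -0.0]
wrist_force: [-0.1, 0.9, 0.7]
finger_gap: -0.0002
```

```bash
python3 look.py l8; python3 prof.py | sed -n 1,200p | awk '$1>=28||$1==""'
```

```text
12.7 [ 0.5315 -0.0783  0.302 ] [-0.1  0.9  0.7]
tcp local [[  2.2  -9.6 302. ]]
28 22 [-22.   6.] [231. 235. 238.]
34 13 [-23.  -4.] [233. 235. 236.]
40 12 [-22.  -2.] [231. 233. 236.]
46 8 [-20.  -5.] [228. 229. 232.]
52 12 [-22.  -2.] [226. 230. 231.]
58 18 [-24.  -0.] [201. 227. 229.]
64 10 [-21.  -0.] [224. 225. 228.]
70 12 [-24.   1.] [215. 222. 225.]
76 14 [-23.  -0.] [218. 221. 223.]
82 12 [-22.  -0.] [217. 219. 221.]
88 1 [-4. -4.] [216. 216. 216.]

28 40 [-24.  21.] [200. 235. 239.]
34 28 [-22.  19.] [233. 237. 240.]
40 32 [-21.  22.] [228. 234. 237.]
46 30 [-21.  19.] [229. 232. 235.]
52 28 [-23.  22.] [227. 230. 233.]
58 30 [-23.  22.] [201. 227. 229.]
64 46 [-24.  21.] [201. 225. 229.]
70 33 [-25.  19.] [212. 224. 227.]
76 23 [-22.  21.] [214. 222. 224.]
82 38 [-22.  22.] [201. 219. 223.]
88 11 [-23.  19.] [201. 217. 220.]
```

View pics/l8.png

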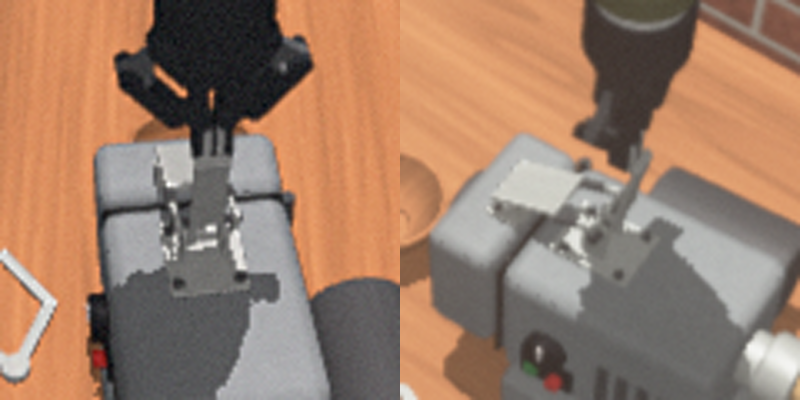

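Emit:
{"fn": "send_rows", "kwargs": {"deltas": [[[0, -0.3, -0.3, 0, 0, 0], [0, -0.7, -0.5, 0, 0, 0], [0, -1.4, -0.9, 0, 0, 0], [0.1, -2.1, -1.2, 0, 0, 0], [0.1, -2.8, -1.7, 0, 0, 0], [0.2, -3.4, -2.2, 0, 0, 0], [0.2, -3.9, -2.8, 0, 0, 0], [0.3, -4.4, -3.4, 0, 0, 0], [0.3, -4.8, -4.0, 0, 0, 0], [0.3, -4.8, -4.0, 0, 0, 0]]]}}

```text
clock: 13.9
tcp_pos: [0.5343, -0.1262, 0.2613]
orientation: [-0.0, 0.663, 0.749, -0.0]
wrist_force: [-0.1, -0.1, -0.8]
finger_gap: 0.0003
```

```bash
python3 look.py l9; python3 prof.py | awk '$1>=40||$1==""'
```

```text
13.9 [ 0.5343 -0.1262  0.2613] [-0.1 -0.1 -0.8]
tcp local [[ 1.000e-01 -5.760e+01  2.613e+02]]
40 3 [-15. -12.] [225. 227. 228.]
46 4 [-19. -15.] [227. 228. 228.]
52 3 [-21. -18.] [224. 224. 225.]
58 2 [-23. -22.] [223. 223. 223.]

40 32 [-22.  23.] [224. 229. 232.]
46 31 [-22.  21.] [222. 227. 231.]
52 34 [-23.  22.] [223. 227. 229.]
58 34 [-22.  19.] [203. 225. 228.]
64 34 [-22.  21.] [211. 224. 227.]
70 32 [-23.  21.] [214. 223. 225.]
76 35 [-24.  20.] [201. 221. 225.]
82 6 [-18.  20.] [201. 220. 222.]
94 1 [-15. -15.] [201. 201. 201.]
106 1 [7. 7.] [201. 201. 201.]
```

View pics/l9.png

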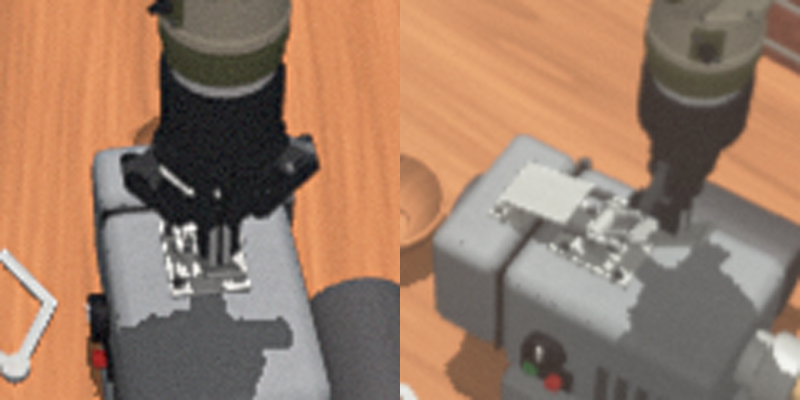

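Emit:
{"fn": "send_rows", "kwargs": {"deltas": [[[0, -0.2, -0.3, 0, 0, 0], [0, -0.4, -0.7, 0, 0, 0], [0.1, -0.7, -1.4, 0, 0, 0], [0.1, -0.9, -2.2, 0, 0, 0], [0.1, -1.1, -3.0, 0, 0, 0], [0.1, -1.1, -3.8, 0, 0, 0], [0.1, -1.1, -4.3, 0, 0, 0], [0.1, -1.1, -4.7, 0, 0, 0], [0.1, -1.1, -4.8, 0, 0, 0], [0.1, -1.1, -4.8, 0, 0, 0]]]}}

```text
clock: 15.1
tcp_pos: [0.5355, -0.1368, 0.215]
orientation: [0.0, 0.663, 0.749, -0.0]
wrist_force: [-2.5, 1.1, 4.1]
finger_gap: 0.0003
```

```bash
python3 look.py l10; python3 prof.py | awk '$1>=40||$1==""'
```

```text
15.1 [ 0.5355 -0.1368  0.215 ] [-2.5  1.1  4.1]
tcp local [[ 2.00e-01 -6.82e+01  2.15e+02]]
52 2 [-23. -23.] [219. 220. 221.]
58 2 [-22. -22.] [221. 223. 224.]
64 5 [-24. -21.] [202. 221. 225.]
70 4 [-24. -21.] [214. 222. 223.]
76 4 [-23. -20.] [202. 220. 221.]

40 33 [-22.  21.] [221. 224. 227.]
46 31 [-23.  22.] [221. 224. 226.]
52 28 [-22.  20.] [220. 223. 227.]
58 40 [-22.  19.] [201. 222. 226.]
64 42 [-24.  20.] [203. 223. 226.]
70 35 [-23.  20.] [200. 222. 226.]
76 31 [-22.  21.] [202. 222. 226.]
82 4 [-21.   6.] [201. 211. 221.]
88 3 [-22. -10.] [201. 201. 203.]
94 1 [-25. -25.] [200. 200. 200.]
100 2 [-17.  15.] [201. 202. 203.]
```

View pics/l10.png

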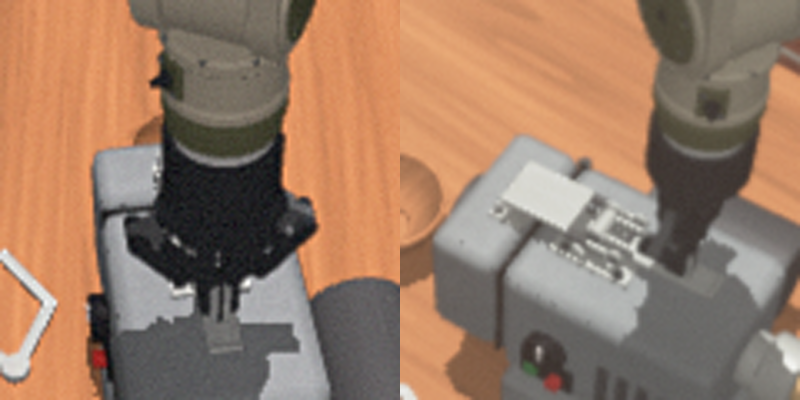

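Lever is at the stop (tip z 0.215). Press slightly more, then retreat upward and check.

Emit:
{"fn": "send_rows", "kwargs": {"deltas": [[[0, 0, -0.4, 0, 0, 0], [0, 0, -0.4, 0, 0, 0], [0, 0, 0, 0, 0, 0], [0, 0, 3, 0, 0, 0], [0, 0, 7, 0, 0, 0], [0, -3, 11, 0, 0, 0], [0, -7, 15, 0, 0, 0], [0, -11, 17, 0, 0, 0], [0, -15, 18, 0, 0, 0], [0, -15, 18, 0, 0, 0]]]}}

```text
clock: 16.3
tcp_pos: [0.536, -0.292, 0.3942]
orientation: [0.001, 0.665, 0.747, -0.0]
wrist_force: [0.2, 0.1, 0.2]
finger_gap: 0.0
```

```bash
python3 look.py l11; python3 prof.py; python3 - <<'E'
from fit import *
o=np.array([.5283,-.069]);th=np.radians(5.9)
for X in cloud():
    L=local(X,o,th)*1000
    for x in range(-60,61,30):
        s=L[(abs(L[:,2]-195)<5)&(abs(L[:,0]-x)<12)][:,1]; s=s[s<150]
        print(x,round(s.max()),np.histogram(s,bins=np.arange(44,72,3))[0])
p=read_camera('side')
for t in ['wax_tin','blank','bowl','callipers']:
    r=find_in(p,t); print(t,[np.round(a['box']) for a in r[:1]])
E
```

```text
16.3 [ 0.536  -0.292   0.3942] [0.2 0.1 0.2]
tcp local [[ -15.2 -222.6  394.2]]
-110 4 [0. 9.] [214. 216. 219.]
-104 25 [-10.  12.] [212. 216. 220.]
-98 23 [-9. 13.] [212. 215. 217.]
-92 19 [-10.  10.] [211. 215. 218.]
-86 10 [-10.   2.] [214. 216. 217.]
-80 6 [-10.  -5.] [214. 214. 217.]
-74 7 [-10.  -4.] [213. 215. 217.]
-68 6 [-10.  -5.] [213. 214. 217.]
-62 8 [-9. -4.] [213. 214. 217.]
-56 8 [-11.  -3.] [212. 215. 217.]
-50 3 [-10.  -3.] [213. 215. 216.]
-44 3 [-14.  -5.] [200. 206. 213.]
-38 4 [-24. -20.] [201. 201. 204.]
-32 1 [21. 21.] [220. 220. 220.]
-26 2 [21. 21.] [220. 221. 223.]
-20 1 [22. 22.] [220. 220. 220.]
-14 6 [-14.  -5.] [220. 225. 231.]
-8 2 [-16. -16.] [229. 229. 230.]
-2 1 [-18. -18.] [225. 225. 225.]
4 4 [-21. -17.] [220. 221. 222.]
10 2 [-23. -23.] [219. 219. 220.]
58 1 [-22. -22.] [223. 223. 223.]
64 6 [-24. -19.] [213. 222. 227.]
70 5 [-23. -18.] [220. 221. 224.]
76 3 [-23. -20.] [202. 220. 224.]
82 2 [-22. -17.] [218. 219. 219.]

-110 1 [24. 24.] [202. 202. 202.]
-104 18 [-9. 12.] [212. 217. 220.]
-98 18 [-10.  12.] [212. 216. 219.]
-92 19 [-8. 14.] [209.
[... 884 characters left out ...]
00. 223. 227.]
64 39 [-23.  17.] [202. 222. 226.]
70 38 [-24.  21.] [205. 222. 225.]
76 33 [-21.  19.] [201. 223. 226.]
82 8 [-25. -12.] [201. 201. 214.]
88 3 [-16.  18.] [200. 200. 200.]
94 2 [-21. -14.] [200. 200. 200.]
106 1 [19. 19.] [201. 201. 201.]

-60 116 [3 1 3 1 3 0 4 9 8]
-30 119 [0 0 0 0 0 0 2 6 4]
0 11 [0 0 0 0 0 0 0 0 0]
30 -37 [0 0 0 0 0 0 0 0 0]
60 -23 [0 0 0 0 0 0 0 0 0]
-60 117 [6 5 2 4 1 3 7 9 6]
-30 117 [ 8  7  4  7  2  5  7 11  5]
0 118 [2 3 0 2 0 2 0 0 0]
30 119 [0 0 0 0 0 0 0 0 0]
60 118 [3 4 1 5 0 2 2 8 7]
wax_tin [array([342., 293.,  31.,  34.])]
blank [array([406., 327.,  80.,  50.])]
bowl [array([293., 199.,  36.,  38.])]
callipers [array([293., 263.,  45.,  30.])]
```

View pics/l11.png

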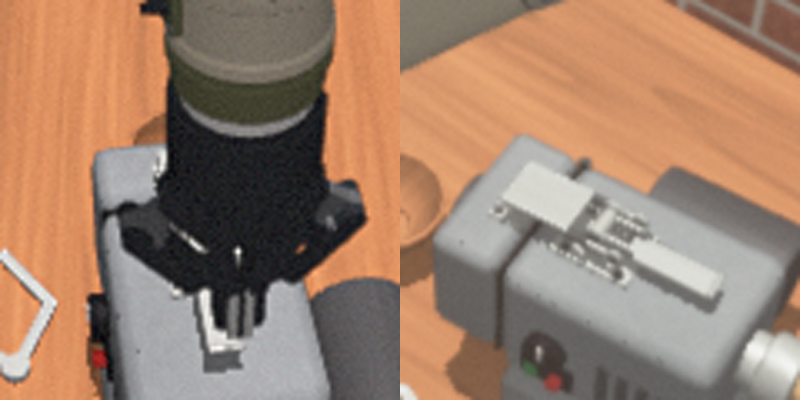

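```bash
python3 -c "
from h import *
print(hand_in(), get_state()['clock'])"
```

```text
the job is handed in; nothing more can be done
the job is handed in; nothing more can be done
```

The belt cover is latched shut and the job is handed in, at about 16.5 s on the robot's clock. I pushed the lever over from behind with closed fingers, and the claw tipped and fell over the keeper. I then swung the lever back and down from the cover side until it was flat.

- **Lever:** its upper face measures about 215 mm above the bench along its whole length, which is the shut height. It stayed there after the gripper let go.
- **Claw:** the plate lies level, with its end about 5 mm past the keeper bar.
- **Cover:** its far edge moved in about 5 mm on the latch side. I judge it home from that and from the flat lever, since the depth was too coarse to measure the last millimetre of the gap directly. The arm also blocked part of the scene camera's final view, so most of this rests on the side camera.
- **Bench items:** the tin, blank, bowl and callipers show within 1 to 2 pixels of where they started.

**Problem on the way:** on the first push the gripper's linkage caught on the claw's end, with about 12 N on the wrist. I backed off, turned the gripper 90°, went in slightly higher and had no further contact of that kind. The wrist readings I saw after that were 5 N or less.

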